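# Lock the end stop on a mounting rail

### The arm

A 7-joint arm with a two-finger parallel gripper is mounted at the origin on the work surface. World frame = base frame: x ahead of the robot, y to its left, z up, the work surface at z = 0. Lengths are in m, angles in rad, forces in N, time in s.
With the tool pointing down it reaches from about 0.4 to 0.75 m from the base axis. Payload 19.5 kg.
Tool frame: the origin (TCP) lies at the very end of the fingers, on their centre line; the grasp point (between the pads) lies 19 mm behind it (env.hold_point_z is the distance from the TCP to the grasp point, in m); z points along the fingers, y is the line along which they close (so a half turn about z gives the same grasp; the last joint's range is limited). The gripper opens to 85 mm and grips with 20 to 120 N. Pads are 22 mm wide; open, the fingers measure 114 mm over their backs; the gripper's body (76 mm by 85 mm) begins 54 mm behind the grasp point. The pads swing forward as they close: fully open they stand 13 mm farther back than shut.
Start: joints at [1.275, 0.707, -0.028, 1.485, 0.022, 0.951, -0.075], TCP at [0.144, -0.557, 0.231] pointing down, gripper open.
Joint ranges: [-2.71, 2.71], [-0.32, 2.16], [-1.57, 1.52], [0, 2.45], [-1.46, 4.6], [0, 2.02], [-2.83, 2.83]. Speed limits (rad/s): [1.89, 1.89, 2.57, 2.57, 3.01, 3.01, 3.01].

### API

Orientations are given as a unit quaternion [x, y, z, w].
In Python, from plant import env, camera, camera_info gives the robot as it stands. The module is installed in compiled form; this text tells all that it offers.
- The arm moves only by the tool drive_tool, never from a script. Its argument "steps" is a list of rows, each a list of 2 entries, a list of its own where there are three numbers: the shift along the tool's x, y, z as a fraction of full scale, then the turn, a rotation vector about the tool's x, y, z as a fraction of full scale. In form: [[[x, y, z], [rx, ry, rz]], ...]. A call has 1 to 20 rows; each row shifts and turns the commanded pose from where the row before left it, along the tool's axes as they then stand; what a row does not reach is not made up. Full scale, the value 1, is 25 mm for a shift and 6 degrees for a turn. A row lasts 1/10 s, in which the tool goes at most 50 mm and 8.59 degrees, less where a joint would pass 70% of its speed; a pose out of reach is approached as far as the arm can. A call with a number of a shift or a turn outside -1 to 1 is refused whole. A call with a gripper value outside its range is refused whole. "gripper" is the opening, from 0 (shut) to 1 (fully open), set as the call begins (left out, the last holds). The fingers move at their own pace and stop on an object; the grip force is fixed at half the most. Time passes only in rows, so rows that do not move let the fingers close. It gives the time, the measured TCP pose, the force, the opening and the grip force at its end, in the units of the state.
- env.state(): the state, without advancing time (a new reading comes with each control period).
- camera(name): name is "scene" or "side" or "wrist"; returns (picture, depth): 480x640x3 uint8, red, green, blue; 480x640 float32, m along the optical axis (not along the pixel's ray), 0 where there is no reading.
- camera_info(name): a dict with "K" (3x3 intrinsics, pixels), "cam_to_world" (4x4, takes a point from camera to world coordinates); the wrist camera has in their place "mount" (4x4, takes a point from camera to tool coordinates, whose origin is the TCP and whose axes are the flange's). Camera axes: x right, y up, looking along -z (the intrinsics and any distortion apply to the point x, -y, -z); pixel columns grow to the right and rows downward; lengths in m; the calibration is good to about 2 mm. A picture is of the moment at which its call begins: read the wrist's pose just before it. camera_info takes no time and is no camera call.
- env.finish_job(): hands the job in; it is judged then, once.
The state is a dict: "time_s": time; "q": joint angles; "joint_velocities": joint speeds; "joint_efforts": joint torques, N m; "eef_pos": TCP position; "eef_rot": TCP orientation; "ft_force": force on the tool from outside, world axes, zero at the start; "wrist_torque": the same for the moment, N m; "grip_width": opening from 0.0 (shut) to 1.0 (fully open); "grasp_force": force on a finger pad.
Only numpy, scipy, OpenCV 4.12 (cv2) and the standard library are available. Lean on these libraries where they do the work, as an engineer would, in place of code of your own. Each camera call takes 0.05 s, during which the arm holds its last target. There are 200 camera calls.

### The job

On the mounting plate, push the sliding end stop along its rail with a fingertip until it sits against the row of devices; only then run its loose wing screw down clockwise (seen from above) with repeated fingertip strokes on the wings until it is fully home and turns no further. Only push: do not pinch or grip the screw or press hard on it (stay under about 30 N), and leave the tray, the carton and the spare breaker where they stand. Finish with the stop still against the devices and the fingers clear.

Things in the scene. Friction and masses are not known exactly. Their poses are not given: they have to be found in the camera images.
- plate: Fixed steel mounting plate, 170 x 420 x 4 mm, on the bench; origin at the centre of its underside, z up. An aluminium rail 35 mm wide (top 14 mm above the bench) runs along the plate's y axis at its x = 0. The row of devices stands on its +y part; the -y part is free but for the end stop. When the stop is seated its screw's axis is at the plate's x = 0, y = 0.
- contactor (a point): Point on the -y face of the first device in the row, a fixed grey contactor 76 mm wide in plate x (60 mm above a height of 67 mm), 45 mm in y, top 100 mm above the bench, toggle to 106 mm. This point is 60 mm above the bench, 42 mm to +y of the plate's origin; axes as the plate's. Beyond it in +y: four white breakers (top 78 mm) and a low bracket, to y = 171 mm.
- stop (a joint): Travel of the end stop along the rail towards the contactor (plate's +y), m: 0.120 is a hard stop, nose against the contactor; it starts 50 to 110 mm short of that. It slides with about 9 N of friction and stays where it is left.
- nose (a point): Centre of the end stop's front (+y) face, 32 mm above the bench; axes as the plate's. The stop is a dark steel block, 50 mm in plate x, 72 mm in y, top 50 mm above the bench, with a round boss to 56 mm under the wing screw, whose axis is 42 mm behind this face. A low foot carries the push tab at its rear.
- tab (a point): Centre of the rear (-y) face of the stop's upright push tab, 45 mm above the bench and 62 mm behind the screw's axis; axes as the plate's. The tab is 44 mm wide in x, 6 mm thick in y, and stands up to 56 mm above the bench. The rail behind it is empty.
- screw (a joint): Angle of the wing screw, rad, growing clockwise seen from above: 9.0 is fully home (hard stop); it starts between 0.5 and 3.0. It sinks 4 mm a turn. About 0.035 N m of friction (1 to 2 N at the wings); it stays where it is left. With the stop seated the wing ends pass 7 mm from the taller contactor: a finger cannot pass there, so stroke on the side away from it.
- wings (a point): Point on the screw's vertical axis at mid-height of its two upright steel wings, which stand out along this frame's +x and -x (z up): each 6 mm thick, 9 to 35 mm from the axis, from 13 mm below to 18 mm above this point. Round hub, radius 10 mm, from 20 mm below up to this point. Home, the point is 77 mm above the bench (up to 6 mm higher when unscrewed).
- tray: Loose green open tray, 70 x 90 x 40 mm, origin at the centre of its underside; bystander.
- carton: Loose small cardboard carton, 65 x 45 x 40 mm, origin at the centre of its underside; bystander.
- breaker: Loose spare white breaker lying flat, 75 x 36 x 50 mm with a small toggle to 56 mm, origin at the centre of its underside; bystander.

How it is judged:
On the way, in this order (a step that is already met when the one before it is completed fails the run):
1. the stop is against the contactor (within 3 mm) while the screw is still loose (below 4.5 rad) (value of joint stop above 0.117 m and value of joint screw below 4.5 rad), for 0.2 s.
2. the screw is fully home with the stop against the contactor (value of joint stop above 0.117 m and value of joint screw above 8.8 rad), for 0.2 s.
At the end, for the whole second after the job is handed in: The stop is within 3 mm of the contactor, the screw is within 0.2 rad of home, both at rest; the tray, carton and breaker are within 15 mm of where they started (all of step 2 and velocity of joint screw between -0.05 and 0.05 rad/s and velocity of joint stop between -0.005 and 0.005 m/s and distance of each of tray, carton, breaker from where it was at the start of the episode below 0.015 m); the robot touches nothing.
It fails at once if the screw is pinched or pressed hard (over 35 N) (contact force between the fingers and screw above 35 N).
It fails at once if a bystander is lifted or shoved (over 20 mm) (distance of any of tray, carton, breaker from where it was at the start of the episode above 0.02 m).
It also fails if it takes over 67 s, if anything falls off the work surface, if the arm or the gripper's body presses on something with over 40 N, if the wrist force passes 120 N, or if a joint passes its speed limit or range.

## Working session

There is one attempt and no reset: what is moved stays moved. The work goes in short steps, Python scripts to look and compute and a tool call to move; the robot and the scene stay as the last step left them, time stands still between calls to the robot, and variables do not carry over. Pictures are saved under pics/ and viewed, at most 10 in all, crops included, and the job is handed in when it is done.

Besides the shell and the picture viewer there is one more tool, called after "Call:" as a command line: name --argument value ..., lists and objects as JSON in quotes. drive_tool: Moves the arm, as the interface text tells. Its arguments: {"type":"object","properties":{"steps":{"type":"array"},"gripper":{"type":"number"}},"required":["steps"]}

```bash
mkdir -p pics; python3 - <<'E'
from plant import env,camera,camera_info
import cv2,numpy as np
s=env.state();print({k:np.round(v,3).tolist() for k,v in s.items()})
for n in("scene","side"):
    p,d=camera(n);cv2.imwrite(f"pics/{n}.png",p[...,::-1]);np.savez(f"{n}.npz",p=p,d=d)
    i=camera_info(n);print(n,np.round(i["K"],1).tolist(),np.round(i["cam_to_world"],3).tolist())
print(camera_info("wrist"))
E
```

```text
{'time_s': 0.0, 'q': [1.275, 0.707, -0.028, 1.485, 0.022, 0.951, -0.076], 'joint_velocities': [0.001, -0.001, 0.002, 0.001, 0.0, -0.001, 0.001], 'joint_efforts': [-0.001, -88.323, 1.234, -23.617, 0.017, 0.006, 0.0], 'eef_pos': [0.144, -0.556, 0.231], 'eef_rot': [0.992, 0.127, -0.0, -0.001], 'ft_force': [0.945, 0.436, -0.943], 'wrist_torque': [-0.007, 0.016, 0.005], 'grasp_force': 0.0, 'grip_width': 0.999}
scene [[593.5, 0.0, 327.0], [0.0, 593.5, 245.0], [0.0, 0.0, 1.0]] [[-0.436, -0.678, 0.591, 1.05], [0.9, -0.34, 0.274, 0.258], [0.015, 0.651, 0.759, 0.676], [0.0, 0.0, 0.0, 1.0]]
side [[474.6, 0.0, 317.5], [0.0, 474.6, 237.9], [0.0, 0.0, 1.0]] [[0.915, 0.276, -0.294, 0.343], [-0.403, 0.614, -0.678, -0.548], [-0.006, 0.739, 0.673, 0.644], [0.0, 0.0, 0.0, 1.0]]
{'K': array([[403.38388638,   0.        , 316.69244954],
       [  0.        , 403.38388638, 238.19363963],
       [  0.        ,   0.        ,   1.        ]]), 'mount': array([[-1.49065434e-04,  9.58605191e-01,  2.84738591e-01,
         7.20325977e-02],
       [ 9.99999578e-01, -1.15168472e-04,  9.11244471e-04,
        -4.10412623e-04],
       [ 9.06316588e-04,  2.84738607e-01, -9.58604770e-01,
        -1.43187900e-01],
       [ 0.00000000e+00,  0.00000000e+00,  0.00000000e+00,
         1.00000000e+00]])}
```

View pics/scene.png

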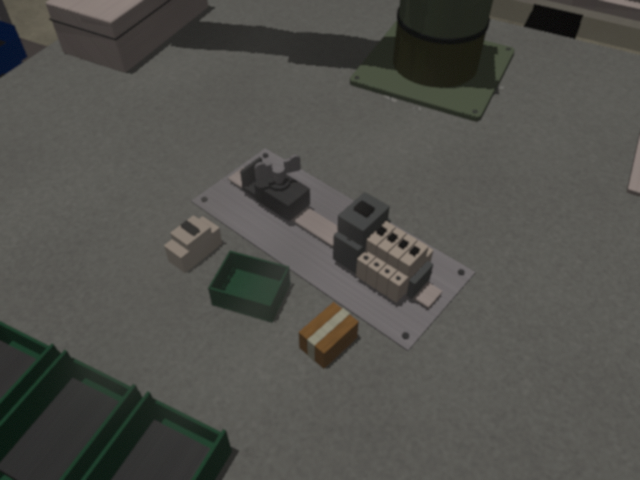

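View pics/side.png

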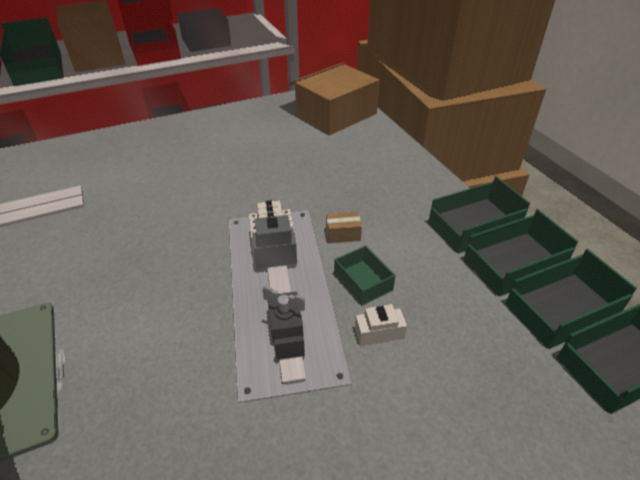

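The scene view shows the plate with corners near (265,150), (193,200), (410,348) and (473,270). The side view has its corners near (231,220), (309,211), (350,382) and (238,402). The stop is at the near end, with its wing screw around (284,300) in the side view.

```bash
cat > h.py <<'E'
import numpy as np,cv2
from plant import env,camera,camera_info
def ray(n,uv,z):
    i=camera_info(n);K=i["K"];T=i["cam_to_world"]
    uv=np.atleast_2d(uv).astype(float)
    d=np.c_[(uv[:,0]-K[0,2])/K[0,0],-(uv[:,1]-K[1,2])/K[1,1],-np.ones(len(uv))]@T[:3,:3].T
    return T[:3,3]+d*((z-T[2,3])/d[:,2])[:,None]
def cloud(n,d,K=None,T=None):
    if K is None: i=camera_info(n);K=i["K"];T=i["cam_to_world"]
    v,u=np.nonzero(d>0);z=d[v,u]
    P=np.c_[(u-K[0,2])/K[0,0]*z,-(v-K[1,2])/K[1,1]*z,-z]
    return P@T[:3,:3].T+T[:3,3],u,v
E
python3 - <<'E'
from h import *
a=ray("scene",[(265,150),(193,200),(410,348),(473,270)],.004);b=ray("side",[(238,402),(350,382),(309,211),(231,220)],.004)
print(a.round(3).tolist());print(b.round(3).tolist())
print(np.linalg.norm(np.diff(a,axis=0),axis=1),np.linalg.norm(np.diff(b,axis=0),axis=1),a.mean(0),b.mean(0))
for n in("scene","side"):
    f=np.load(n+".npz");P,u,v=cloud(n,f["d"])
    m=(abs(P[:,0]-a.mean(0)[0])<.3)&(abs(P[:,1]-a.mean(0)[1])<.3)
    print(n,np.percentile(P[m][:,2],[1,5,50,95,99]))
    x0,y0,x1,y1=(180,130,340,250) if n=="scene" else (220,190,360,310)
    cv2.imwrite(f"pics/{n}c.png",cv2.convertScaleAbs(cv2.resize(f["p"][y0:y1,x0:x1,::-1],None,fx=5,fy=5,interpolation=cv2.INTER_CUBIC),alpha=1.8))
E
```

```text
[[0.38, -0.175, 0.004], [0.537, -0.216, 0.004], [0.637, 0.189, 0.004], [0.475, 0.225, 0.004]]
[[0.374, -0.18, 0.004], [0.538, -0.217, 0.004], [0.641, 0.183, 0.004], [0.48, 0.222, 0.004]]
[0.16247705 0.41748082 0.16627762] [0.16738766 0.41267049 0.16540394] [0.50725078 0.0057693  0.004     ] [0.50817812 0.00196014 0.004     ]
scene [-0.00276272 -0.0019062   0.00038735  0.05060906  0.09417036]
side [-0.00166768 -0.00088278  0.00128978  0.04206976  0.08913416]
```

View pics/sidec.png

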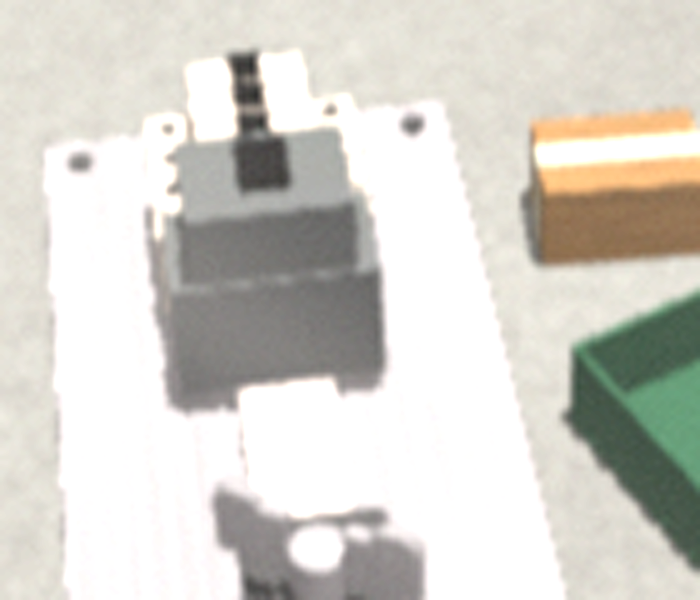

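View pics/scenec.png

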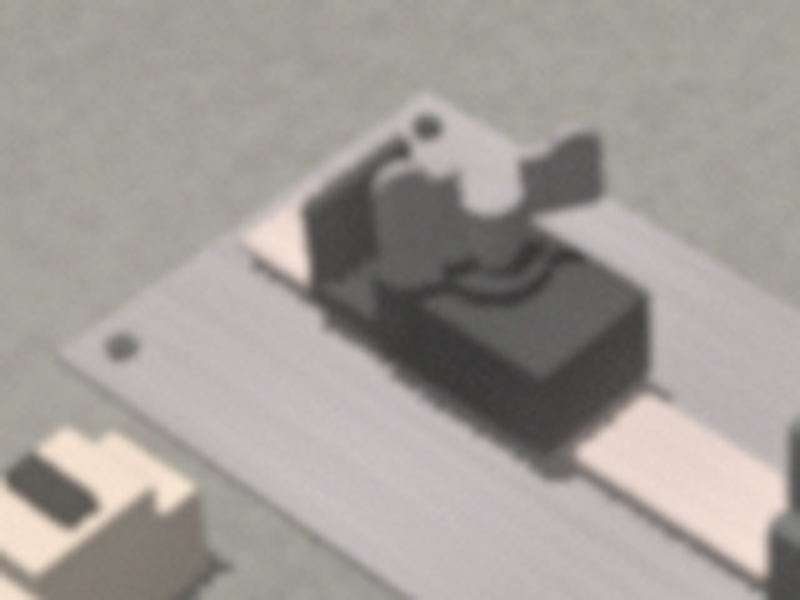

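The crops show the contactor front, the stop, and the wings at a skew angle to the rail. Next I'll refine the poses from the depth data, in the plate frame.

```bash
cat > m.py <<'E'
from h import *
from scipy.spatial import ConvexHull
Q=[]
for n in("scene","side"):
    f=np.load(n+".npz");P,u,v=cloud(n,f["d"]);g=f["p"].astype(int).mean(1 if 0 else 2)[v,u]
    Q.append((n,P,u,v,f["p"][v,u].astype(int)))
psi=np.arctan2(-.098,.403);c=np.array([.508,.004])
ex=np.array([np.cos(psi),np.sin(psi)]);ey=np.array([-ex[1],ex[0]])
for n,P,u,v,col in Q:
    p=np.c_[(P[:,:2]-c)@ex,(P[:,:2]-c)@ey,P[:,2]]*1000
    dev=(abs(p[:,0])<70)&(p[:,1]>0)&(p[:,1]<190)&(p[:,2]>93)&(p[:,2]<103)
    r=p[dev];print(n,"contactor top",len(r),np.percentile(r,[2,50,98],axis=0).round(1).tolist(),cv2.minAreaRect(r[:,:2].astype(np.float32)))
    ft=(abs(p[:,0])<28)&(p[:,1]>25)&(p[:,1]<60)&(p[:,2]>25)&(p[:,2]<60);print(" front y",np.percentile(p[ft][:,1],[10,50,90]).round(1) if ft.any() else 0)
    st=(abs(p[:,0])<60)&(p[:,1]>-205)&(p[:,1]<10)
    b=st&(p[:,2]>40)&(p[:,2]<53);print(" stop block/tab",np.percentile(p[b],[1,50,99],axis=0).round(1).tolist())
    w=st&(p[:,2]>70);r=p[w];print(" wings",len(r),r.min(0).round(1),r.max(0).round(1),np.median(r,0).round(1))
    w=st&(p[:,2]>80);r=p[w];print(" wings80",len(r),cv2.minAreaRect(r[:,:2].astype(np.float32)),r[:,2].max())
    for nm,lo in (("x",0),):
        off=(abs(p[:,1])<260)&(abs(p[:,0])<300)&(abs(p[:,0])>90)&(p[:,2]>15)&(p[:,2]<120)
        r=p[off];print(" bystanders",len(r),r.min(0).round(0) if len(r) else '',r.max(0).round(0) if len(r) else '')
        import collections
E
python3 m.py
```

```text
scene contactor top 995 [[-29.5, 43.9, 93.5], [7.6, 69.5, 99.5], [29.4, 87.0, 102.1]] ((-0.8240318298339844, 65.40359497070312), (45.347476959228516, 62.33097457885742), 89.73723602294922)
 front y 0
 stop block/tab [[-25.5, -153.0, 40.3], [9.4, -76.9, 49.3], [23.5, -52.1, 52.7]]
 wings 682 [ -30.7 -114.6   70.1] [ 29.1 -74.8 102.1] [  0.9 -91.7  83.1]
 wings80 475 ((-1.2263259887695312, -94.28948211669922), (20.569974899291992, 67.80359649658203), 47.57646179199219) 102.11879158041003
 bystanders 5855 [ 102. -146.   15.] [199. 147.  58.]
side contactor top 542 [[-29.4, 41.8, 93.9], [-1.5, 55.6, 100.5], [28.2, 85.4, 102.5]] ((-0.4440956115722656, 64.40270233154297), (47.94076919555664, 59.87931823730469), 89.03645324707031)
 front y [41.9 43.2 44.6]
 stop block/tab [[-26.0, -157.6, 40.4], [-4.0, -116.8, 50.1], [22.7, -54.1, 52.8]]
 wings 564 [ -31.9 -116.    70. ] [ 28.6 -76.1 101.9] [ -1.5 -99.9  84.1]
 wings80 423 ((-1.3947715759277344, -95.37301635742188), (18.979610443115234, 67.97712707519531), 48.306575775146484) 101.94493438954333
 bystanders 3547 [ 102. -148.   15.] [199. 147.  59.]
```

```bash
cat > s.py <<'E'
from h import *
from scipy.spatial.transform import Rotation as R
def pp():
    s=env.state();psi=np.arctan2(-.098,.403);c=np.array([.507,.0045])
    ex=np.array([np.cos(psi),np.sin(psi)]);ey=np.array([-ex[1],ex[0]])
    d=np.array(s["eef_pos"][:2])-c
    r=R.from_quat(s["eef_rot"]).as_matrix()
    print("t",s["time_s"],"plate mm",np.round([d@ex*1e3,d@ey*1e3,s["eef_pos"][2]*1e3],1),"toolx in plate deg",round(np.degrees(np.arctan2(r[1,0],r[0,0])-psi),1),"tilt",r[:,2].round(3),"f",np.round(s["ft_force"],1),"q",np.round(s["q"],2))
if __name__=="__main__": pp()
E
cat > w.py <<'E'
import runpy,contextlib,io
from h import *
psi=np.arctan2(-.098,.403);c=np.array([.507,.0045]);ex=np.array([np.cos(psi),np.sin(psi)]);ey=np.array([-ex[1],ex[0]])
def wing(n,ylo,yhi,d=None):
    if d is None: p,d=camera(n)
    P,u,v=cloud(n,d);p=np.c_[(P[:,:2]-c)@ex,(P[:,:2]-c)@ey,P[:,2]]*1000
    r=p[(abs(p[:,0])<45)&(p[:,1]>ylo)&(p[:,1]<yhi)&(p[:,2]>86)&(p[:,2]<108)]
    cc=r[:,:2].mean(0);ev,V=np.linalg.eigh(np.cov((r[:,:2]-cc).T));a=V[:,1]
    print(n,len(r),"cen",cc.round(1),"ang",round(np.degrees(np.arctan2(a[1],a[0]))%180-180,1),"ztop",np.percentile(r[:,2],[90,98]).round(1),"ext",np.round(np.ptp((r[:,:2]-cc)@a),1))
E
python3 - <<'E'
from w import *
for n in("scene","side"): wing(n,-140,-55,np.load(n+".npz")["d"])
E
```

```text
scene 274 cen [  0.9 -94. ] ang -30.9 ztop [ 99.  100.3] ext 68.9
side 241 cen [  0.4 -97.4] ang -30.7 ztop [ 99.8 101.1] ext 69.4
```

Call:
drive_tool --steps '[[[0,0,0],[0,0,0.95]],[[0,0,0],[0,0,0.95]],[[0,0,0],[0,0,0.95]],[[0,0,0],[0,0,0.95]],[[0,0,0],[0,0,0.92]],[[0.49,-0.96,0],[0,0,0]],[[0.49,-0.96,0],[0,0,0]],[[0.49,-0.96,0],[0,0,0]],[[0.49,-0.96,0],[0,0,0]],[[0.49,-0.96,0],[0,0,0]],[[0.49,-0.96,0],[0,0,0]],[[0.49,-0.96,0],[0,0,0]],[[0.49,-0.96,0],[0,0,0]],[[0.49,-0.96,0],[0,0,0]],[[0.49,-0.96,0],[0,0,0]]]' --gripper 0

```text
time_s: 1.6
eef_pos: [0.3211, -0.3517, 0.2312]
eef_rot: [0.993, -0.12, -0.0, -0.0]
ft_force: [0.2, -0.1, 0.0]
grip_width: -0.002
grasp_force: 0.0
```

```bash
python3 s.py
```

```text
t 1.6 plate mm [ -96.5 -390.   231.2] toolx in plate deg -0.1 tilt [-0.  0. -1.] f [ 0.2 -0.1  0. ] q [ 0.67  0.57  0.17  1.83 -0.13  0.75 -0.91]
```

Call:
drive_tool --steps '[[[0.48,-0.96,0.5],[0,0,0]],[[0.48,-0.96,0.9],[0,0,0]],[[0.48,-0.96,0.9],[0,0,0]],[[0.48,-0.96,0.9],[0,0,0]],[[0.48,-0.96,0.9],[0,0,0]],[[0.48,-0.96,0.9],[0,0,0]],[[0.48,-0.96,0.9],[0,0,0]],[[0.48,-0.9,0.9],[0,0,0]],[[0,0,0.7],[0,0,0]],[[0,0,0],[0,0,0]]]'

```text
time_s: 2.6
eef_pos: [0.4584, -0.1897, 0.042]
eef_rot: [0.993, -0.119, -0.002, -0.0]
ft_force: [-0.0, -0.7, -0.0]
grip_width: -0.002
grasp_force: 0.0
```

```bash
python3 s.py
```

```text
t 2.6 plate mm [  -1.3 -200.2   42. ] toolx in plate deg -0.1 tilt [-0.003  0.001 -1.   ] f [-0.  -0.7 -0. ] q [ 0.27  0.92  0.1   1.94 -0.29  0.3  -1.2 ]
```

Call:
drive_tool --steps '[[[0,-0.5,0],[0,0,0]],[[0,-0.3,0],[0,0,0]],[[0,-0.4,0],[0,0,0]],[[0,-0.5,0],[0,0,0]],[[0,-0.5,0],[0,0,0]],[[0,-0.5,0],[0,0,0]],[[0,-0.5,0],[0,0,0]],[[0,-0.5,0],[0,0,0]],[[0,-0.4,0],[0,0,0]],[[0,-0.3,0],[0,0,0]],[[0,-0.1,0],[0,0,0]]]'

```text
time_s: 3.7
eef_pos: [0.4865, -0.0813, 0.0445]
eef_rot: [0.993, -0.12, 0.001, 0.001]
ft_force: [-0.1, -9.8, 2.9]
grip_width: 0.005
grasp_force: 4.9
```

```bash
python3 s.py
```

```text
t 3.7 plate mm [  0.3 -88.2  44.5] toolx in plate deg -0.1 tilt [ 0.002 -0.002 -1.   ] f [-0.1 -9.8  2.9] q [ 0.03  0.92  0.13  1.95 -0.37  0.29 -1.35]
```

Call:
drive_tool --steps '[[[0,-0.1,0],[0,0,0]],[[0,-0.1,0],[0,0,0]],[[0,-0.1,0],[0,0,0]],[[0,-0.1,0],[0,0,0]],[[0,0,0],[0,0,0]]]'

```text
time_s: 4.2
eef_pos: [0.4888, -0.0719, 0.0445]
eef_rot: [0.993, -0.12, 0.001, 0.001]
ft_force: [0.7, -7.3, 2.9]
grip_width: -0.003
grasp_force: 3.6
```

```bash
python3 s.py
```

```text
t 4.2 plate mm [  0.3 -78.6  44.5] toolx in plate deg -0.2 tilt [ 0.002 -0.001 -1.   ] f [ 0.7 -7.3  2.9] q [ 0.01  0.92  0.14  1.95 -0.38  0.29 -1.36]
```

Call:
drive_tool --steps '[[[0,-0.1,0],[0,0,0]],[[0,-0.08,0],[0,0,0]],[[0,0,0],[0,0,0]]]'

```text
time_s: 4.5
eef_pos: [0.4896, -0.0686, 0.0445]
eef_rot: [0.993, -0.121, 0.001, 0.001]
ft_force: [-1.9, -13.9, 2.2]
grip_width: 0.0
grasp_force: 6.7
```

```bash
python3 s.py
```

```text
t 4.5 plate mm [  0.3 -75.2  44.5] toolx in plate deg -0.2 tilt [ 0.001 -0.003 -1.   ] f [ -1.9 -13.9   2.2] q [-0.    0.92  0.14  1.95 -0.38  0.3  -1.37]
```

Call:
drive_tool --steps '[[[0,-0.1,0],[0,0,0]],[[0,0,0],[0,0,0]],[[0,0,0],[0,0,0]]]'

```text
time_s: 4.8
eef_pos: [0.4897, -0.0681, 0.0445]
eef_rot: [0.993, -0.122, 0.001, 0.002]
ft_force: [-5.2, -26.3, 3.2]
grip_width: 0.004
grasp_force: 13.0
```

```bash
python3 s.py
```

```text
t 4.8 plate mm [  0.4 -74.7  44.5] toolx in plate deg -0.3 tilt [ 0.001 -0.005 -1.   ] f [ -5.2 -26.3   3.2] q [-0.01  0.92  0.14  1.95 -0.38  0.3  -1.37]
```

The stop is seated: force is up to 26 N and it no longer moves. I'll back off, raise the tool, and check the wing angle.

Call:
drive_tool --steps '[[[0,0.6,0],[0,0,0]],[[0,0.6,0],[0,0,0]],[[0,0,-0.8],[0,0,0]],[[0,0,-1],[0,0,0]],[[0,0,-1],[0,0,0]],[[0,0,-0.5],[0,0,0]],[[0,0,0],[0,0,0]]]'

```text
time_s: 5.5
eef_pos: [0.4836, -0.0933, 0.1281]
eef_rot: [0.993, -0.12, 0.002, -0.0]
ft_force: [-0.6, -0.6, -0.8]
grip_width: -0.003
grasp_force: 0.0
```

```bash
python3 s.py; python3 - <<'E'
from w import *
for n in("scene","side"): wing(n,-45,38)
p,d=camera("scene");cv2.imwrite("pics/s2.png",cv2.convertScaleAbs(cv2.resize(p[130:280,220:420,::-1],None,fx=4,fy=4,interpolation=cv2.INTER_CUBIC),alpha=1.8))
E
```

```text
t 5.5 plate mm [   0.4 -100.5  128.1] toolx in plate deg -0.1 tilt [ 0.003 -0.    -1.   ] f [-0.6 -0.6 -0.8] q [ 0.    0.77  0.22  1.91 -0.32  0.5  -1.36]
scene 282 cen [1.8 1. ] ang -30.7 ztop [ 98.9 100.5] ext 69.2
side 96 cen [-8.4  3.1] ang -30.2 ztop [ 99.7 101.5] ext 69.0
```

View pics/s2.png

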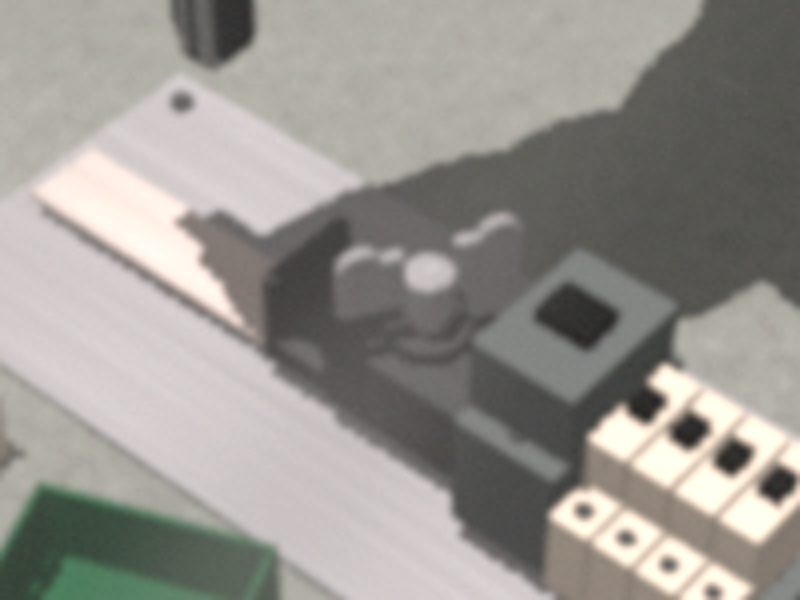

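The stop is seated against the contactor, and the wings are at about -31° in the plate frame, at (430,270) in the crop. Next I'll compute the arc stroke, to be run with fixed tool orientation.

```bash
cat > arc.py <<'E'
import numpy as np
def pos(t,r=27,extra=0,ax=(0.5,0.5)):
    t=np.radians(t);u=np.array([np.cos(t),np.sin(t)]);n=np.array([-u[1],u[0]])
    return np.array(ax)+r*u+n*(3+11*abs(n[0])+13.5*abs(n[1])+extra)
def rows(ths,start,**k):
    cur=np.array(start,float);o=[]
    for t in ths:
        d=(pos(t,**k)-cur)/25;f=np.round([d[0],-d[1]],2);o.append([[f[0],f[1],0],[0,0,0]]);cur=cur+np.array([f[0],-f[1]])*25
    print(str(np.array([x[0] for x in o]).tolist()).replace("-0.0,","0,"),cur)
E
python3 - <<'E'
from arc import *
print("start",pos(-31,extra=6))
rows([-31]+list(np.arange(-41,-216,-10)),pos(-31,extra=6).round(0))
E
```

```text
start [37.15666245  9.08362249]
[[-0.12, 0.2, 0.0], [0.01, 0.23, 0.0], [-0.05, 0.24, 0.0], [-0.11, 0.24, 0.0], [-0.17, 0.22, 0.0], [-0.22, 0.18, 0.0], [-0.25, 0.12, 0.0], [-0.11, 0.1, 0.0], [-0.15, 0.08, 0.0], [-0.18, 0.06, 0.0], [-0.21, 0.01, 0.0], [-0.23, -0.03, 0.0], [-0.22, -0.08, 0.0], [-0.22, -0.15, 0.0], [-0.18, -0.2, 0.0], [-0.14, -0.23, 0.0], [-0.11, -0.14, 0.0], [-0.09, -0.17, 0.0], [-0.05, -0.2, 0.0]] [-33.  -3.]
```

Call:
drive_tool --steps '[[[0.29,-0.88,0],[0,0,0]],[[0.29,-0.88,0],[0,0,0]],[[0.29,-0.88,0],[0,0,0]],[[0.29,-0.88,0],[0,0,0]],[[0.3,-0.86,0],[0,0,0]],[[0,0,0],[0,0,0]],[[0,0,0.7],[0,0,0]],[[0,0,0.7],[0,0,0]],[[0,0,0.22],[0,0,0]],[[0,0,0],[0,0,0]]]'

```text
time_s: 6.65
eef_pos: [0.5438, 0.0034, 0.0851]
eef_rot: [0.993, -0.12, -0.001, 0.0]
ft_force: [-0.5, 0.2, 0.9]
grip_width: 0.006
grasp_force: 0.0
```

```bash
python3 s.py
```

```text
t 6.65 plate mm [36.   7.6 85.1] toolx in plate deg -0.1 tilt [-0.002 -0.    -1.   ] f [-0.5  0.2  0.9] q [-0.19  0.89  0.24  1.75 -0.37  0.54 -1.52]
```

Call:
drive_tool --steps '[[[-0.08,0.15,0],[0,0,0]],[[0.01,0.23,0],[0,0,0]],[[-0.05,0.24,0],[0,0,0]],[[-0.11,0.24,0],[0,0,0]],[[-0.17,0.22,0],[0,0,0]],[[-0.22,0.18,0],[0,0,0]],[[-0.25,0.12,0],[0,0,0]],[[-0.11,0.1,0],[0,0,0]],[[-0.15,0.08,0],[0,0,0]],[[-0.18,0.06,0],[0,0,0]]]'

```text
time_s: 7.65
eef_pos: [0.5027, -0.0278, 0.0858]
eef_rot: [0.993, -0.12, 0.0, 0.0]
ft_force: [1.3, -0.1, 0.5]
grip_width: -0.001
grasp_force: 0.7
```

```bash
python3 s.py; python3 - <<'E'
from w import *
p,d=camera("scene");cv2.imwrite("pics/s3.png",cv2.convertScaleAbs(cv2.resize(p[130:280,220:420,::-1],None,fx=4,fy=4,interpolation=cv2.INTER_CUBIC),alpha=1.8))
E
```

```text
t 7.65 plate mm [  3.5 -32.4  85.8] toolx in plate deg -0.1 tilt [ 0. -0. -1.] f [ 1.3 -0.1  0.5] q [-0.12  0.85  0.2   1.9  -0.37  0.43 -1.45]
```

View pics/s3.png

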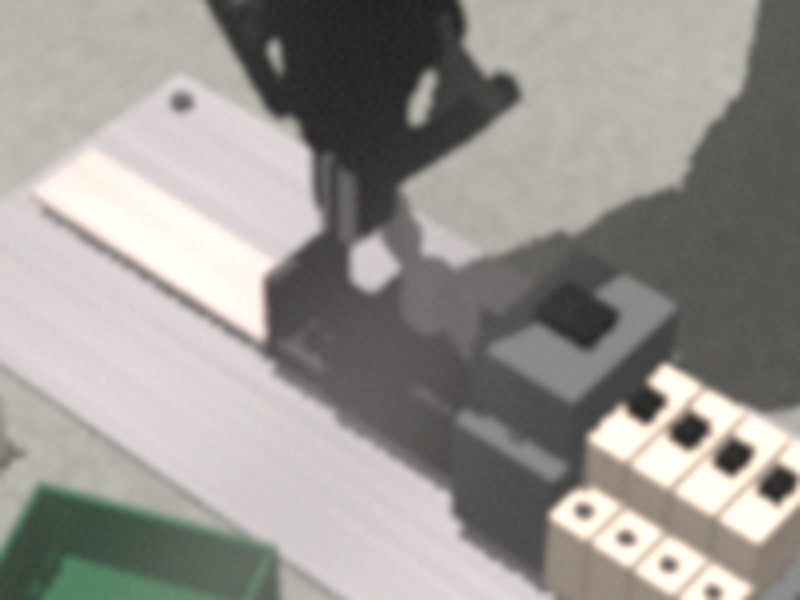

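The stroke works: the wing has followed to about -120°, at (440,290) in the crop, with only about 1 N of contact force. I'll continue it, then lift over to the start side.

Call:
drive_tool --steps '[[[-0.21,0.01,0],[0,0,0]],[[-0.23,-0.03,0],[0,0,0]],[[-0.22,-0.08,0],[0,0,0]],[[-0.22,-0.15,0],[0,0,0]],[[-0.18,-0.2,0],[0,0,0]],[[-0.14,-0.23,0],[0,0,0]],[[-0.11,-0.14,0],[0,0,0]],[[-0.09,-0.17,0],[0,0,0]],[[-0.03,-0.12,0],[0,0,0]],[[-0.14,0.24,0],[0,0,0]],[[0,0,-0.6],[0,0,0]],[[0,0,-0.6],[0,0,0]],[[0,0,-0.3],[0,0,0]],[[0,0,0],[0,0,0]]]'

```text
time_s: 9.1
eef_pos: [0.4701, 0.0026, 0.1239]
eef_rot: [0.993, -0.12, 0.001, -0.0]
ft_force: [-0.7, 0.4, -0.0]
grip_width: -0.004
grasp_force: 0.0
```

```bash
python3 s.py;  python3 - <<'E'
from w import *
for n in("scene","side"): wing(n,-45,38)
E
```

```text
t 9.1 plate mm [-35.4 -10.6 123.9] toolx in plate deg -0.1 tilt [ 0.001  0.    -1.   ] f [-0.7  0.4 -0. ] q [-0.2   0.76  0.23  1.99 -0.38  0.44 -1.5 ]
scene 244 cen [0.9 1.3] ang -23.2 ztop [97.2 98.6] ext 69.6
side 191 cen [ 0.5 -2. ] ang -22.9 ztop [97.6 99.2] ext 68.1
```

Call:
drive_tool --steps '[[[0.71,-0.24,0],[0,0,0]],[[0.71,-0.24,0],[0,0,0]],[[0.71,-0.24,0],[0,0,0]],[[0.71,-0.25,0],[0,0,0]],[[0,0,0],[0,0,0]],[[0,0,0.6],[0,0,0]],[[0,0,0.6],[0,0,0]],[[0,0,0.4],[0,0,0]],[[0,0,0],[0,0,0]]]'

```text
time_s: 10.1
eef_pos: [0.5437, 0.0092, 0.082]
eef_rot: [0.993, -0.12, -0.001, 0.0]
ft_force: [0.7, -0.5, 0.1]
grip_width: 0.003
grasp_force: 0.0
```

```bash
python3 s.py; python3 -c "
from arc import *
rows([-23,-31]+list(np.arange(-41,-222,-10)),[36,13])"
```

```text
t 10.1 plate mm [34.6 13.3 82. ] toolx in plate deg -0.1 tilt [-0.002  0.    -1.   ] f [ 0.7 -0.5  0.1] q [-0.2   0.9   0.25  1.75 -0.38  0.54 -1.53]
[[-0.12, 0.2, 0.0], [0.04, 0.16, 0.0], [0.01, 0.23, 0.0], [-0.05, 0.24, 0.0], [-0.11, 0.24, 0.0], [-0.17, 0.22, 0.0], [-0.22, 0.18, 0.0], [-0.25, 0.12, 0.0], [-0.11, 0.1, 0.0], [-0.15, 0.08, 0.0], [-0.18, 0.06, 0.0], [-0.21, 0.01, 0.0], [-0.23, -0.03, 0.0], [-0.22, -0.08, 0.0], [-0.22, -0.15, 0.0], [-0.18, -0.2, 0.0], [-0.14, -0.23, 0.0], [-0.11, -0.14, 0.0], [-0.09, -0.17, 0.0], [-0.05, -0.2, 0.0], [-0.01, -0.23, 0.0]] [-33.25   2.75]
```

Call:
drive_tool --steps '[[[-0.06,0.2,0],[0,0,0]],[[0.04,0.16,0],[0,0,0]],[[0.01,0.23,0],[0,0,0]],[[-0.05,0.24,0],[0,0,0]],[[-0.11,0.24,0],[0,0,0]],[[-0.17,0.22,0],[0,0,0]],[[-0.22,0.18,0],[0,0,0]],[[-0.25,0.12,0],[0,0,0]],[[-0.11,0.1,0],[0,0,0]],[[-0.15,0.08,0],[0,0,0]],[[-0.18,0.06,0],[0,0,0]],[[-0.21,0.01,0],[0,0,0]],[[-0.23,-0.03,0],[0,0,0]],[[-0.22,-0.08,0],[0,0,0]],[[-0.22,-0.15,0],[0,0,0]],[[-0.18,-0.2,0],[0,0,0]],[[-0.14,-0.23,0],[0,0,0]],[[-0.11,-0.14,0],[0,0,0]],[[-0.09,-0.17,0],[0,0,0]],[[-0.05,-0.2,0],[0,0,0]]]'

```text
time_s: 12.1
eef_pos: [0.4751, 0.0103, 0.0833]
eef_rot: [0.993, -0.12, -0.0, -0.0]
ft_force: [-0.0, -2.5, 0.1]
grip_width: -0.001
grasp_force: 0.7
```

Call:
drive_tool --steps '[[[-0.14,0.24,0],[0,0,0]],[[0,0,-0.6],[0,0,0]],[[0,0,-0.6],[0,0,0]],[[0,0,-0.3],[0,0,0]],[[0,0,0],[0,0,0]]]'

```text
time_s: 12.6
eef_pos: [0.4706, 0.0048, 0.1214]
eef_rot: [0.993, -0.12, 0.001, -0.0]
ft_force: [0.0, -0.9, -0.0]
grip_width: 0.003
grasp_force: 0.0
```

```bash
python3 s.py;  python3 - <<'E'
from w import *
for n in("scene","side"): wing(n,-45,38)
E
```

```text
t 12.6 plate mm [-35.4  -8.3 121.4] toolx in plate deg -0.1 tilt [ 0.001  0.    -1.   ] f [ 0.  -0.9 -0. ] q [-0.21  0.76  0.23  1.99 -0.39  0.43 -1.49]
scene 218 cen [1.8 0.7] ang -27.9 ztop [95.3 96.6] ext 69.8
side 163 cen [ 1.  -2.3] ang -27.7 ztop [96.2 97.5] ext 68.8
```

Call:
drive_tool --steps '[[[0.72,-0.2,0],[0,0,0]],[[0.72,-0.2,0],[0,0,0]],[[0.72,-0.2,0],[0,0,0]],[[0.73,-0.2,0],[0,0,0]],[[0,0,0],[0,0,0]],[[0,0,0.6],[0,0,0]],[[0,0,0.6],[0,0,0]],[[0,0,0.4],[0,0,0]],[[0,0,0],[0,0,0]]]'

```text
time_s: 13.6
eef_pos: [0.5445, 0.0071, 0.0795]
eef_rot: [0.993, -0.12, -0.001, 0.0]
ft_force: [0.6, -0.1, 0.5]
grip_width: 0.003
grasp_force: 0.0
```

```bash
python3 s.py; python3 -c "
from arc import *
rows([-31]+list(np.arange(-41,-142,-10))+[-146,-151,-156,-161],[36,10])"
```

```text
t 13.6 plate mm [35.8 11.4 79.5] toolx in plate deg -0.1 tilt [-0.002  0.    -1.   ] f [ 0.6 -0.1  0.5] q [-0.2   0.91  0.25  1.75 -0.39  0.53 -1.52]
[[-0.08, 0.24, 0.0], [0.01, 0.23, 0.0], [-0.05, 0.24, 0.0], [-0.11, 0.24, 0.0], [-0.17, 0.22, 0.0], [-0.22, 0.18, 0.0], [-0.25, 0.12, 0.0], [-0.11, 0.1, 0.0], [-0.15, 0.08, 0.0], [-0.18, 0.06, 0.0], [-0.21, 0.01, 0.0], [-0.23, -0.03, 0.0], [-0.11, -0.03, 0.0], [-0.11, -0.05, 0.0], [-0.11, -0.07, 0.0], [-0.11, -0.08, 0.0]] [-18.75 -26.5 ]
```

Call:
drive_tool --steps '[[[-0.08,0.26,0],[0,0,0]],[[0.01,0.23,0],[0,0,0]],[[-0.05,0.24,0],[0,0,0]],[[-0.11,0.24,0],[0,0,0]],[[-0.17,0.22,0],[0,0,0]],[[-0.22,0.18,0],[0,0,0]],[[-0.25,0.12,0],[0,0,0]],[[-0.11,0.1,0],[0,0,0]],[[-0.15,0.08,0],[0,0,0]],[[-0.18,0.06,0],[0,0,0]],[[-0.21,0.01,0],[0,0,0]],[[-0.23,-0.03,0],[0,0,0]],[[-0.11,-0.03,0],[0,0,0]],[[-0.11,-0.05,0],[0,0,0]],[[0,0,0],[0,0,0]]]'

```text
time_s: 15.1
eef_pos: [0.4876, -0.0203, 0.0808]
eef_rot: [0.993, -0.12, -0.0, -0.0]
ft_force: [0.8, 0.4, 0.3]
grip_width: 0.003
grasp_force: 0.3
```

```bash
python3 s.py
```

```text
t 15.1 plate mm [-13.  -28.7  80.8] toolx in plate deg -0.1 tilt [-0.  0. -1.] f [0.8 0.4 0.3] q [-0.13  0.85  0.19  1.95 -0.4   0.37 -1.44]
```

Still loose. I'll advance in small steps along the wing's push direction, roughly (-0.5, +0.85).

Call:
drive_tool --steps '[[[-0.09,-0.06,0],[0,0,0]],[[-0.09,-0.07,0],[0,0,0]],[[0,0,0],[0,0,0]]]'

```text
time_s: 15.4
eef_pos: [0.4844, -0.0165, 0.0809]
eef_rot: [0.993, -0.12, 0.0, 0.0]
ft_force: [2.6, -3.7, 0.1]
grip_width: 0.003
grasp_force: 1.7
```

```bash
python3 s.py
```

```text
t 15.4 plate mm [-17.  -25.8  80.9] toolx in plate deg -0.1 tilt [ 0.001 -0.    -1.   ] f [ 2.6 -3.7  0.1] q [-0.13  0.85  0.19  1.97 -0.4   0.36 -1.44]
```

Call:
drive_tool --steps '[[[-0.03,-0.06,0],[0,0,0]],[[0,0,0],[0,0,0]]]'

```text
time_s: 15.6
eef_pos: [0.4843, -0.0157, 0.0809]
eef_rot: [0.993, -0.12, 0.001, 0.001]
ft_force: [4.8, -9.3, -0.6]
grip_width: -0.003
grasp_force: 4.1
```

```bash
python3 s.py
```

```text
t 15.6 plate mm [-17.2 -25.   80.9] toolx in plate deg -0.2 tilt [ 0.001 -0.001 -1.   ] f [ 4.8 -9.3 -0.6] q [-0.14  0.85  0.19  1.97 -0.4   0.36 -1.45]
```

Call:
drive_tool --steps '[[[-0.02,-0.04,0],[0,0,0]],[[0,0,0],[0,0,0]],[[0,0,0],[0,0,0]]]'

```text
time_s: 15.9
eef_pos: [0.4842, -0.0152, 0.0809]
eef_rot: [0.993, -0.121, 0.001, 0.001]
ft_force: [3.4, -11.8, -0.7]
grip_width: -0.003
grasp_force: 5.7
```

```bash
python3 s.py
```

```text
t 15.9 plate mm [-17.4 -24.6  80.9] toolx in plate deg -0.2 tilt [ 0.001 -0.002 -1.   ] f [  3.4 -11.8  -0.7] q [-0.14  0.85  0.19  1.97 -0.4   0.36 -1.45]
```

Call:
drive_tool --steps '[[[0.08,0.2,0],[0,0,0]],[[0.05,0.3,0],[0,0,0]],[[0,0.2,-0.6],[0,0,0]],[[0,0.5,-1],[0,0,0]],[[0,0.8,-1],[0,0,0]],[[0,0.8,-0.8],[0,0,0]],[[0,0.8,0],[0,0,0]],[[0,0.5,0],[0,0,0]],[[0,0,0],[0,0,0]],[[0,0,0],[0,0,0]]]'

```text
time_s: 16.9
eef_pos: [0.4623, -0.1135, 0.1654]
eef_rot: [0.993, -0.12, -0.001, -0.0]
ft_force: [0.5, 0.8, 0.4]
grip_width: 0.005
grasp_force: 0.0
```

```bash
python3 s.py;  python3 - <<'E'
from w import *
for n in("scene","side"): wing(n,-45,38)
p,d=camera("scene");np.savez("end.npz",d=d,p=p);cv2.imwrite("pics/s4.png",cv2.convertScaleAbs(cv2.resize(p[130:280,220:420,::-1],None,fx=4,fy=4,interpolation=cv2.INTER_CUBIC),alpha=1.8))
f=np.load("scene.npz")
for P,u,v in (cloud("scene",f["d"]),cloud("scene",d)):
    p=np.c_[(P[:,:2]-c)@ex,(P[:,:2]-c)@ey,P[:,2]]*1000
    for lo,hi in((-170,-95),(-90,20),(20,170)):
        r=p[(p[:,0]>95)&(p[:,0]<210)&(p[:,1]>lo)&(p[:,1]<hi)&(p[:,2]>12)&(p[:,2]<70)];print(len(r),r.mean(0).round(1),end=" ")
    r=p[(abs(p[:,0])<28)&(p[:,1]<-20)&(p[:,1]>-100)&(p[:,2]>44)&(p[:,2]<60)];print("tab rear y",np.percentile(r[:,1],2).round(1))
E
```

```text
t 16.9 plate mm [ -15.6 -125.2  165.4] toolx in plate deg -0.1 tilt [-0.001  0.001 -1.   ] f [0.5 0.8 0.4] q [ 0.03  0.69  0.25  1.92 -0.3   0.57 -1.33]
scene 135 cen [2.8 2.2] ang -156.1 ztop [94.2 96. ] ext 70.0
side 77 cen [15.5  5.4] ang -157.5 ztop [94.4 95.9] ext 68.2
1784 [ 155.1 -120.2   37.8] 1675 [153.1 -24.2  28.3] 2737 [148.5 106.6  34.3] tab rear y -98.1
1784 [ 155.2 -120.1   37.8] 1678 [152.8 -24.3  28.1] 2747 [148.7 106.4  34.3] tab rear y -61.0
```

View pics/s4.png

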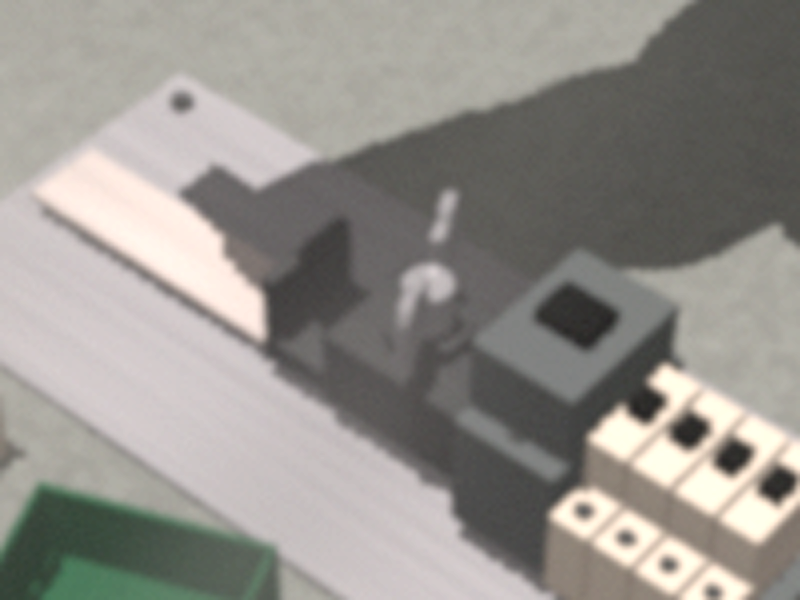

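The wings sit at -156°, which matches home at 9.0 rad, and their tops are at about 95 mm. The tab's rear face is at y ≈ -61 mm, so the stop is still seated. The bystanders haven't moved and the fingers are clear.

```bash
python3 -c "
from plant import env
print(env.finish_job())"
```

```text
the job is handed in; nothing more can be done
None
```

The job is handed in, with no verdict returned: the stop is seated against the contactor, the screw is measured fully home, the tray, carton and breaker have not moved, and the fingers are clear.

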